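Lock a detector cartridge into its dock with the cam disc

ROBOT

A 7-joint arm with a two-finger parallel gripper is mounted at the origin on the work surface. World frame = base frame: x ahead of the robot, y to its left, z up, the work surface at z = 0. Lengths are in m, angles in rad, forces in N, time in s.
With the tool pointing down it reaches from about 0.425 to 0.925 m from the base axis. Payload 6.8 kg.
Tool frame: the origin (TCP) lies at the very end of the fingers, on their centre line; the grasp point (between the pads) lies ctrl.grasp_offset behind it (ctrl.grasp_offset is the distance from the TCP to the grasp point, in m); z points along the fingers, y is the line along which they close (so a half turn about z gives the same grasp; the last joint's range is limited). The gripper opens to 88 mm and grips with 3 to 60 N. Pads are 20 mm wide; open, the fingers measure 115 mm over their backs; the gripper's body (75 mm by 178 mm) begins 61 mm behind the grasp point.
Start: joints at [-1.355, 0.477, 0.022, 1.555, -0.011, 1.109, -0.083], TCP at [0.215, 0.64, 0.223] pointing down, gripper open.
Joint ranges: [-2.96, 2.96], [-0.34, 2.1], [-1.41, 1.46], [0.24, 2.44], [-1.37, 4.51], [0.17, 1.92], [-2.96, 2.96]. Speed limits (rad/s): [2.39, 2.39, 3.14, 3.14, 3.14, 3.14, 3.14].

INTERFACE

Orientations are given as a 3x3 rotation matrix whose columns are the frame's x, y, z axes.
In Python, from workcell import ctrl gives the robot as it stands. Calls block until the motion is done:
- ctrl.move_to(position, orientation): joint-space move of the TCP to a pose.
- ctrl.line_to(position, rotation=None, vel=0.15, max_force=None): straight line of the TCP; rotation=None keeps the orientation; vel is the mean speed in m/s. With max_force (N) it stops when the force on the tool has changed by that much, and returns True; else False.
- ctrl.movej(angles): joint-space move.
- ctrl.command_gripper(opening): finger opening in m; the grip force is fixed at half the most; returns when the fingers have stopped.
- ctrl.hold(seconds).
- ctrl.inverse_kinematics(position, orientation): joint angles nearest the present ones, or None.
- ctrl.get_state(): the state.
- ctrl.get_image(name): name is "side" or "top"; returns the picture (400x640x3 uint8, red, green, blue); there is no depth.
- ctrl.calibration(name): a dict with "intrinsics" (3x3 intrinsics, pixels), "extrinsics" (4x4, takes a point from camera to world coordinates). Camera axes: x right, y up, looking along -z (the intrinsics and any distortion apply to the point x, -y, -z); pixel columns grow to the right and rows downward; lengths in m; the calibration is good to about 2 mm. A picture is of the moment at which its call begins. calibration takes no time and is no camera call.
A pose or a line that the arm cannot do raises ctrl.IKError and nothing moves.
- ctrl.finish_job(): hands the job in; it is judged then, once.
The state is a dict: "clock": time; "joints": joint angles; "joint_vel": joint speeds; "effort": joint torques, N m; "eef_pos": TCP position; "eef_rot": TCP orientation; "ft_force": force on the tool from outside, world axes, zero at the start; "moment": the same for the moment, N m; "grip_width": finger opening in m; "grasp_force": force on a finger pad.
Only numpy, scipy, OpenCV 4.12 (cv2) and the standard library are available. Lean on these libraries where they do the work, as an engineer would, in place of code of your own. Each camera call takes 0.05 s, during which the arm holds its last target. There are 200 camera calls.

TASK

Gently push the grey cartridge along its dock until its bolt head is inside the brass cam disc and you feel the springy seal. Then put the blade of the blue-handled driver in the disc's slot and, without straining it, turn the disc clockwise (seen from above) to its end stop so that it draws the cartridge fully home against the dock. Stand the blue driver back upright in its free socket in the tool stand, and leave the disc locked and everything else on the bench undisturbed.

Things in the scene. Friction and masses are not known exactly. Their poses are not given: they have to be found in the camera images.
- dock: Grey and white fixed dock, 235 x 92 mm. Origin on the cam disc's vertical axis, at table level; its x axis (level) is the way the cartridge is pushed home. Base plate 12 mm thick. Two guide rails, 24 mm above the table, from x = -174 to -34 mm leave the cartridge 1.5 mm play each side. White cheeks 46 mm high surround the disc out to y = +-42 and x = 46 mm.
- seat_face (a point): Middle of the dock's upright seating face, at x = -34 mm of the dock, 32 mm above the table; the face is 46 mm high and open in the middle for the bolt. Two rubber-tipped pins (the sprung seal) stand 4.5 mm out of it: together they push back with 2 N when first met and 6 N when the cartridge is home.
- cartridge: Loose grey cartridge, 90 (x) x 60 (y) x 50 mm, about 0.3 kg, on the dock's base plate between the rails. Origin: centre of its underside; x axis towards the disc. Home (faces touching) when its origin is at x = -79 mm of the dock; it meets the seal pins at -83.5 mm, where (from -84.5 mm on) the disc can catch the bolt head. Slides easily (friction under 1 N).
- tab_top (a point): Centre of the top edge of the blue upright tab on the cartridge, to push or pinch: 12 (x) x 40 (y) mm, 30 mm high, at x = -30 mm of the cartridge, its top 80 mm above the cartridge's underside.
- bolt_head (a point): Centre of the round bolt head, 12 mm wide and 16 mm high, 67 mm ahead (x) of the cartridge's origin and 20 mm above it, at the end of a 6 mm steel bolt that stands out of the cartridge's front (x = 45 mm).
- cam_turn (a joint): Angle of the cam disc (rad), growing clockwise seen from above. Near 0 (-0.1 to 0.1 at the start) its mouth is open to the bolt; it catches the head at about 0.3, draws it in until about 1.3, and has a hard end stop at 1.5. It stays where it is left. Turning it takes about 0.05 to 0.15 N m.
- cam_disc: Brass cam disc, 56 mm diameter, vertical axis, flat top 50 mm above the table and 4 mm above the white cheeks, with a straight slot across its middle and a red dot near the rim over the mouth. Origin on the axis at table level; its x axis lies along the slot, the dot is at -x. It turns with cam_turn.
- cam_slot (a point): Centre of the slot's mouth, on the disc's axis, in its top face (50 mm above the table). The slot is 22 mm long (along the disc's x axis), 6 mm wide and 7 mm deep with a flat floor.
- driver: Loose blue-handled screwdriver, 139 mm long, 0.11 kg, upright, blade down, in a socket of the stand. Origin: middle of the blade's tip edge, z up the shaft. Blade 18 wide (x), 3.5 thick (y), 13 mm high; shaft 8 mm; square handle 24 x 24 mm, flats facing x and y, from 62 to 135 mm above the tip. It hangs by the handle's underside, blade along the stand's x, tip 4 mm above the table.
- stand: Fixed grey tool stand, 70 (x) x 150 (y) x 66 mm high, origin at the centre of its underside. Two through sockets in its top, at y = -37.5 and +37.5 mm (x = 0), each 23 mm long (x) and 13 mm wide (y). One holds the blue driver, the other the yellow one.
- spare: Yellow-handled nut driver of the same size in the stand's other socket; leave it. Origin at its lower end.
- bottle_big: Clear bottle with blue cap, 80 mm wide, 150 mm high; origin at its base. Leave it.
- bottle_small: Clear bottle with blue cap, 64 mm wide, 120 mm high; origin at its base. Leave it.
- bottle_amber: Amber bottle with blue cap, 60 mm wide, 110 mm high; origin at its base. Leave it.
- beaker: Glass beaker, 60 mm wide, 70 mm high; origin at its base. Leave it.
- bolt_tray: White tray of spare bolts, 90 x 60 x 22 mm; origin at the centre of its underside. Leave it.

How it is judged:
On the way, in this order (a step that is already met when the one before it is completed fails the run):
1. the cartridge is pushed up to the seal, its bolt head inside the still open disc (x of cartridge in the frame of dock above -0.0848 m and value of joint cam_turn below 0.3 rad), for 0.2 s.
2. the blue driver's blade is seated in the slot of the still open disc (horizontal distance between driver and cam_slot below 0.004 m and z of driver in the frame of cam_slot below -0.0035 m and value of joint cam_turn below 0.3 rad), for 0.1 s.
3. with the blade in the slot, the disc has been turned to lock and has drawn the cartridge home (horizontal distance between driver and cam_slot below 0.004 m and z of driver in the frame of cam_slot below -0.0035 m and value of joint cam_turn above 1.38 rad and x of cartridge in the frame of dock above -0.0808 m), for 0.2 s.
At the end, for the whole second after the job is handed in: The cam disc is turned to 1.35 rad or more, the cartridge is home within 1.8 mm of face-to-face contact, the blue driver stands fully down and upright (within 0.12 rad) in a socket of the stand, and all is at rest (value of joint cam_turn above 1.35 rad and x of cartridge in the frame of dock above -0.0808 m and z of driver in the frame of stand below 0.009 m and angle between driver's own z axis and vertical below 0.12 rad and x of driver in the frame of stand between -0.008 and 0.008 m and (y of driver in the frame of stand between -0.0455 and -0.0295 m or y of driver in the frame of stand between 0.0295 and 0.0455 m) and linear speed of each of driver, cartridge below 0.02 m/s); the robot touches nothing.
It fails at once if the cartridge pushed with more than 25 N (contact force between any of the fingers, driver and cartridge above 25 N).
It fails at once if the driver strained against the disc with more than 40 N (contact force between driver and cam_disc above 40 N).
It fails at once if the disc touched by the fingers instead of the driver (contact force between the fingers and cam_disc above 1 N).
It fails at once if a bystander (yellow driver, bottles, beaker or bolt tray) moved by more than 15 mm or tipped over (distance of any of spare, bottle_big, bottle_small, bottle_amber, beaker, bolt_tray from where it was at the start of the episode above 0.015 m or angle between any of spare, bottle_big, bottle_small, bottle_amber, beaker, bolt_tray's own z axis and vertical above 0.2 rad).
It also fails if it takes over 72 s, if anything falls off the work surface, if the arm or the gripper's body presses on something with over 40 N, if the wrist force passes 120 N, or if a joint passes its speed limit or range.

## Working session

There is one attempt and no reset: what is moved stays moved. The work goes in short steps, each a Python script; the robot and the scene stay as the last script left them, time stands still between calls to the robot, and variables do not carry over. Pictures are saved under pics/ and viewed, at most 10 in all, crops included, and the job is handed in when it is done.

```bash
mkdir -p pics; ls
python3 - <<'E'
from workcell import ctrl
import cv2,numpy as np
np.set_printoptions(precision=4,suppress=True)
for n in("side","top"):
    im=ctrl.get_image(n); cv2.imwrite(f"pics/{n}0.png",im[...,::-1]); c=ctrl.calibration(n); print(n,c)
s=ctrl.get_state(); print(s, ctrl.grasp_offset)
E
```

```text
pics
side {'intrinsics': array([[450.1533,   0.    , 316.7431],
       [  0.    , 450.1533, 203.259 ],
       [  0.    ,   0.    ,   1.    ]]), 'extrinsics': array([[-0.9574,  0.1822, -0.2239,  0.3599],
       [-0.2887, -0.6076,  0.7399,  0.8145],
       [-0.0012,  0.7731,  0.6343,  0.8034],
       [ 0.    ,  0.    ,  0.    ,  1.    ]])}
top {'intrinsics': array([[519.2852,   0.    , 322.3097],
       [  0.    , 519.2852, 196.6099],
       [  0.    ,   0.    ,   1.    ]]), 'extrinsics': array([[-0.0378,  0.9773, -0.2085,  0.3004],
       [-0.9993, -0.0372,  0.0068, -0.0535],
       [-0.0011,  0.2086,  0.978 ,  1.4785],
       [ 0.    ,  0.    ,  0.    ,  1.    ]])}
{'clock': 0.1, 'joints': array([-1.3551,  0.4777,  0.0223,  1.5563, -0.0115,  1.1093, -0.0831]), 'joint_vel': array([ 0.002 , -0.002 ,  0.0007, -0.004 ,  0.0002,  0.0018, -0.0001]), 'effort': array([  0.0045, -58.4089,   1.5402, -27.3317,  -0.0542,   0.0132,
         0.    ]), 'eef_pos': array([0.2146, 0.6394, 0.2218]), 'eef_rot': array([[-0.948 ,  0.3182, -0.0004],
       [ 0.3182,  0.948 , -0.0016],
       [-0.0001, -0.0017, -1.    ]]), 'ft_force': array([ 1.2754, -0.0574,  0.0385]), 'moment': array([ 0.0077, -0.0192, -0.0581]), 'grasp_force': 0.0, 'grip_width': 0.0877722220837726} 0.0187
```

View pics/side0.png

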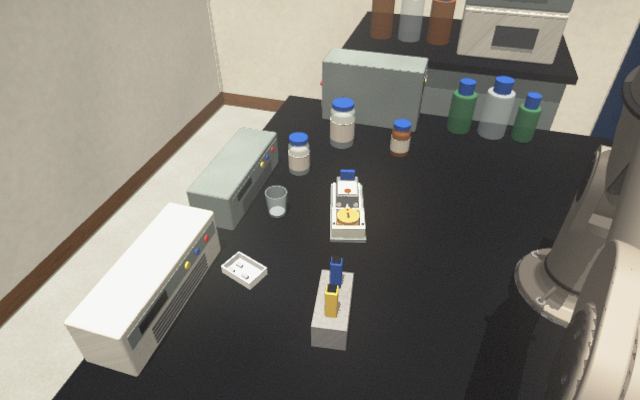

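View pics/top0.png

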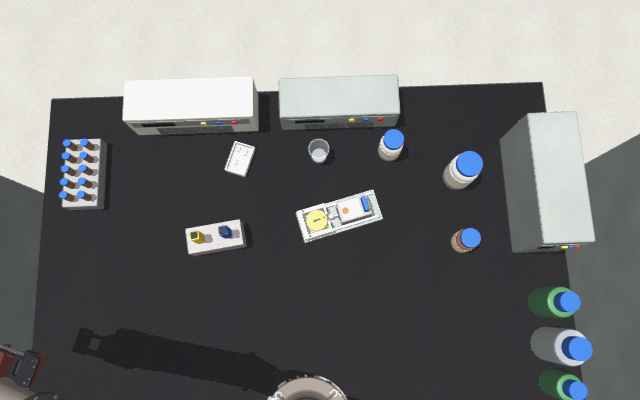

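Side view: brass disc at about (348,216), blue tab at (347,175), blue handle at (336,270), yellow handle at (331,300). Top view: disc (317,221), tab (365,203), blue handle (225,231), yellow handle (197,237), so the dock's x axis points roughly +y.

```bash
cat > h.py <<'E'
from workcell import ctrl
import cv2,numpy as np
np.set_printoptions(precision=4,suppress=True)
C={n:ctrl.calibration(n) for n in("side","top")}
def ray(n,uv):
    K,E=C[n]["intrinsics"],C[n]["extrinsics"]
    d=np.linalg.inv(K)@[uv[0],uv[1],1]; return E[:3,3],E[:3,:3]@(d*[1,-1,-1])
def plane(n,uv,z):
    o,d=ray(n,uv); return o+d*(z-o[2])/d[2]
def pix(n,p):
    E=C[n]["extrinsics"]; c=E[:3,:3].T@(np.asarray(p)-E[:3,3]); q=C[n]["intrinsics"]@(c*[1,-1,-1]); return q[:2]/q[2]
def tri(a,b):
    (o1,d1),(o2,d2)=ray("side",a),ray("top",b)
    t=np.linalg.lstsq(np.c_[d1,-d2],o2-o1,rcond=None)[0]
    p,q=o1+d1*t[0],o2+d2*t[1]; return (p+q)/2,np.linalg.norm(p-q)
def blobs(im,lo,hi,roi,amin=4):
    x0,y0,x1,y1=roi; m=cv2.inRange(cv2.cvtColor(im,cv2.COLOR_RGB2HSV)[y0:y1,x0:x1],np.array(lo),np.array(hi))
    k,l,s,c=cv2.connectedComponentsWithStats(m)
    return [(s[i,4],c[i]+[x0,y0],s[i,:4]+[x0,y0,0,0]) for i in range(1,k) if s[i,4]>=amin]
E
python3 - <<'E'
from h import *
R={"side":(300,160,380,360),"top":(180,180,390,260)}
for n in R:
    im=cv2.imread(f"pics/{n}0.png")[...,::-1].copy()
    for nm,lo,hi in(("blue",(105,120,50),(125,255,255)),("yel",(18,90,80),(32,255,255)),("red",(0,120,80),(14,255,255))):
        for b in blobs(im,lo,hi,R[n]): print(n,nm,b)
def crop(n,x0,y0,w,h,k):
    return cv2.resize(cv2.imread(f"pics/{n}0.png")[y0:y0+h,x0:x0+w],None,fx=k,fy=k,interpolation=cv2.INTER_CUBIC)
a=crop("top",290,185,100,62,4); b=crop("top",180,212,75,50,4); c=crop("side",320,160,60,90,4); d=crop("side",300,250,60,100,4)
o=np.zeros((600,800,3),np.uint8)
for q,(x,y) in((a,(0,0)),(b,(0,260)),(c,(410,0)),(d,(560,190))): 
    q=q[:600-y]; o[y:y+q.shape[0],x:x+q.shape[1]]=q
cv2.imwrite("pics/m1.png",o)
E
```

```text
side blue (np.int32(135), array([347.0519, 173.4   ]), array([340, 169,  15,  10]))
side blue (np.int32(251), array([335.8167, 272.1554]), array([330, 257,  13,  30]))
side yel (np.int32(259), array([347.5174, 215.4093]), array([337, 207,  23,  18]))
side yel (np.int32(351), array([330.9829, 302.6838]), array([325, 285,  14,  33]))
side red (np.int32(16), array([347.375 , 190.1875]), array([345, 189,   6,   4]))
side red (np.int32(4), array([347.  , 209.25]), array([346, 209,   3,   2]))
top blue (np.int32(74), array([364.5135, 203.3378]), array([361, 196,   8,  16]))
top blue (np.int32(79), array([226.0127, 233.0633]), array([219, 226,  13,  12]))
top yel (np.int32(10), array([323.2, 217.4]), array([322, 216,   4,   4]))
top yel (np.int32(13), array([315.0769, 219.4615]), array([312, 218,   9,   5]))
top yel (np.int32(4), array([308.5, 225.5]), array([308, 224,   2,   4]))
top yel (np.int32(21), array([318.9048, 228.6667]), array([311, 225,  15,   7]))
top yel (np.int32(4), array([193.5, 231. ]), array([192, 231,   4,   1]))
top yel (np.int32(109), array([198.1468, 237.6514]), array([190, 231,  15,  13]))
```

View pics/m1.png

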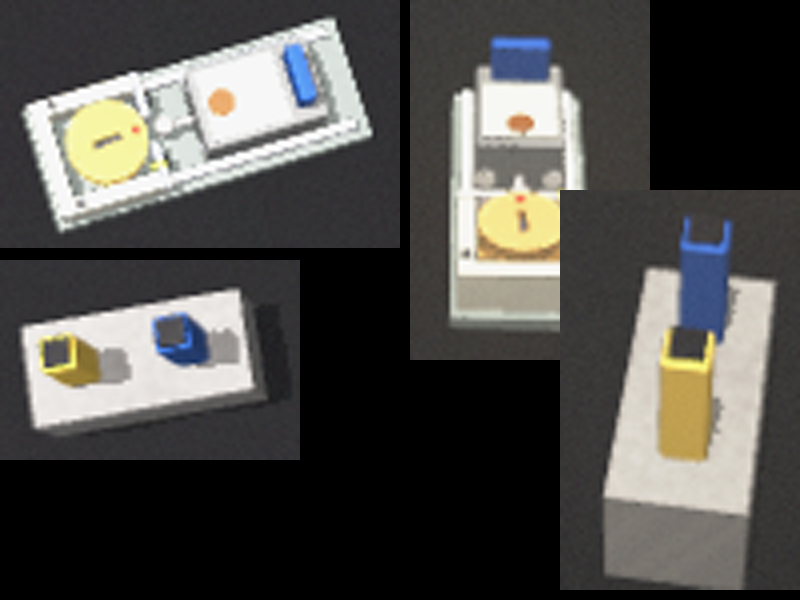

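Montage: the disc centre is at top (316,220) / side (348,215), with the slot and red dot pointing towards the cartridge. The handle caps and the stand's top face are clear in both views.

```bash
cat > m.py <<'E'
from h import *
ims={n:cv2.imread(f"pics/{n}0.png")[...,::-1].copy() for n in("side","top")}
def mask(n,lo,hi,roi):
    m=np.zeros((400,640),np.uint8);x0,y0,x1,y1=roi
    m[y0:y1,x0:x1]=cv2.inRange(cv2.cvtColor(ims[n],cv2.COLOR_RGB2HSV)[y0:y1,x0:x1],np.array(lo),np.array(hi));return m
def big(m):
    return max(cv2.findContours(m,cv2.RETR_EXTERNAL,cv2.CHAIN_APPROX_NONE)[0],key=cv2.contourArea)
def rect(n,c,z):
    P=np.array([plane(n,q,z)[:2] for q in c[:,0]])*1000
    (x,y),(w,h),a=cv2.minAreaRect(cv2.convexHull(P.astype(np.float32))); return x,y,w,h,a
disc={}
for n,roi in(("top",(303,205,331,235)),("side",(335,203,362,224))):
    c=cv2.convexHull(big(mask(n,(20,70,150),(35,255,255),roi)))
    P=np.array([plane(n,q,.05)[:2] for q in c[:,0]],np.float32)*1000
    e=cv2.fitEllipse(P); print(n,"disc",e, cv2.minEnclosingCircle(P)); 
for n,roi in(("top",(184,212,250,258)),("side",(305,262,358,328))):
    c=cv2.convexHull(big(mask(n,(0,0,95),(180,60,255),roi))); print(n,"stand",rect(n,c,.066))
# caps: dark area inside blue/yellow rim
for n,k,roi,lo,hi in(("top","blue",(216,224,235,243),(105,120,50),(125,255,255)),("top","yel",(188,229,208,245),(18,90,60),(35,255,255)),
                 ("side","blue",(325,255,346,290),(105,120,50),(125,255,255)),("side","yel",(322,280,346,320),(18,90,60),(35,255,255))):
    c=cv2.convexHull(big(mask(n,lo,hi,roi))); print(n,k,cv2.boundingRect(c))
for n,roi in(("top",(356,190,375,215)),("side",(336,165,360,184))):
    c=big(mask(n,(105,120,50),(125,255,255),roi)); print(n,"tab",cv2.boundingRect(c),rect(n,c,.092))
# slot + dot by darkness inside disc
for n,c0 in(("top",(317,221)),("side",(348,215))):
    g=cv2.cvtColor(ims[n],cv2.COLOR_RGB2GRAY); x,y=c0
    w=np.clip(150-g[y-6:y+7,x-7:x+8].astype(float),0,None); Y,X=np.mgrid[y-6:y+7,x-7:x+8]; 
    p=np.array([(w*X).sum(),(w*Y).sum()])/w.sum(); q=plane(n,p,.05)
    Q=np.array([plane(n,(a,b),.05)[:2] for a,b in zip(X.ravel(),Y.ravel())])
    ev,U=np.linalg.eigh(np.cov(Q.T,aweights=w.ravel())); print(n,"slot",p,q,"dir",U[:,1],"ang",np.degrees(np.arctan2(U[1,1],U[0,1])),np.sqrt(ev))
c=np.array(blobs(ims["top"],(0,110,80),(14,255,255),(318,210,330,222),2),dtype=object); print(c)
E
python3 m.py
```

```text
top disc ((539.1397094726562, -44.269012451171875), (57.18959426879883, 60.24664306640625), 94.22232818603516) ((538.7399291992188, -43.832794189453125), 30.56519889831543)
side disc ((534.6142578125, -47.66817855834961), (56.18211364746094, 69.75762939453125), 157.1293487548828) ((534.2755126953125, -49.059017181396484), 35.42920684814453)
top stand (501.60723876953125, 237.70777893066406, 74.58393859863281, 153.04652404785156, 8.140995025634766)
side stand (499.2247619628906, 238.11874389648438, 72.24006652832031, 153.16334533691406, 8.190902709960938)
top blue (219, 226, 13, 12)
top yel (190, 231, 15, 13)
side blue (330, 257, 13, 30)
side yel (325, 285, 14, 33)
top tab (361, 196, 8, 16) (572.97900390625, -177.05189514160156, 41.181697845458984, 13.849624633789062, 14.997203826904297)
side tab (340, 169, 15, 10) (568.55224609375, -161.14498901367188, 38.502418518066406, 41.81928634643555, 16.680742263793945)
top slot [315.5444 219.9444] [ 0.5393 -0.0421  0.05  ] dir [-0.2831  0.9591] ang 106.44490174983468 [0.001  0.0055]
side slot [348.0891 214.4653] [ 0.5359 -0.0442  0.05  ] dir [-0.4507  0.8927] ang 116.7863265868558 [0.0022 0.0084]
[[np.int32(2) array([323.5, 217. ]) array([323, 217,   2,   1])]]
```

```bash
cat >> h.py <<'E'
def R(deg):
    c,s=np.cos(np.radians(deg)),np.sin(np.radians(deg)); return np.array([[c,s,0],[s,-c,0],[0,0,-1.]])
A=104.95; ux=np.array([np.cos(np.radians(A)),np.sin(np.radians(A)),0])   # dock x
disc=np.array([.5375,-.0445,0]); tab=np.array([.5715,-.177,0]); stand=np.array([.5005,.238,0]); S=8.15
E
python3 - <<'E'
from h import *
for z in(.139,.143): print("cap blue",tri((336.7,260.5),(223.3,230)),plane("side",(336.7,260.5),z),plane("top",(223.3,230),z))
print("yel",tri(((690-560)/4+300,250+(345-190)/4),(180+57/4,212+92/4)))
def j(p,d): 
    q=ctrl.inverse_kinematics(p,R(d)); return q
for d in(A,A-180): print("push",d,j(tab-.03*ux+[0,0,.069],d))
drv=stand-.0375*np.array([-np.sin(np.radians(S)),np.cos(np.radians(S)),0])
for k in(0,90,180,270):
  for e in(0,-180):
    ds=[S+k,A+k+e,A+k+e-95,S+k+(0 if e==0 else -180)]; ds=[(d+180)%360-180 for d in ds]
    ps=[drv+[0,0,.1],disc+[0,0,.13],disc+[0,0,.13],drv+[0,0,.1]]
    print(k,e,[None if (q:=j(p,d)) is None else round(float(q[6]),2) for p,d in zip(ps,ds)])
print(drv)
E
```

```text
cap blue (array([0.5059, 0.1986, 0.1355]), np.float64(0.003358850597204758)) [0.5034 0.2019 0.139 ] [0.507 0.198 0.139]
cap blue (array([0.5059, 0.1986, 0.1355]), np.float64(0.003358850597204758)) [0.5026 0.2056 0.143 ] [0.5064 0.1973 0.143 ]
yel (array([0.4948, 0.2735, 0.1378]), np.float64(0.004300156968386255))
push 104.95 [-0.406   0.7892  0.9573  1.8688 -0.8091  0.9305  1.2003]
push -75.05 [-0.527   1.0204  1.2607  1.8751 -1.0923  1.154  -1.7239]
0 0 [-1.54, 0.58, -0.86, -1.54]
0 -180 [-1.54, -2.08, 1.96, 1.3]
90 0 [-0.11, 2.04, 0.5, -0.11]
90 -180 [-0.11, -0.81, -2.17, 2.68]
180 0 [1.3, -2.08, 1.96, 1.3]
180 -180 [1.3, 0.58, -0.86, -1.54]
270 0 [2.68, -0.81, -2.17, 2.68]
270 -180 [2.68, 2.04, 0.5, -0.11]
[0.5058 0.2009 0.    ]
```

Run:
```python
from h import *
ctrl.command_gripper(0.0)
p0=tab-.034*ux
ctrl.move_to(p0+[0,0,.2],R(A)); ctrl.line_to(p0+[0,0,.070],vel=.12)
f0=ctrl.get_state()["ft_force"]; print("f0",f0,ctrl.get_state()["clock"])
hit=ctrl.line_to(tab+.012*ux+[0,0,.070],vel=.015,max_force=2.5)
s=ctrl.get_state(); print(hit,s["ft_force"]-f0,(s["eef_pos"]-tab)@ux*1000,s["clock"])
for n in("side","top"): cv2.imwrite(f"pics/{n}1.png",ctrl.get_image(n)[...,::-1])
o=np.hstack([cv2.resize(cv2.imread("pics/side1.png")[150:270,300:400],None,fx=4,fy=4),cv2.resize(cv2.imread("pics/top1.png")[180:280,290:390],None,fx=4,fy=4,interpolation=2)[:480].copy().repeat(1,0) if 0 else cv2.resize(cv2.imread("pics/top1.png")[165:285,290:390],None,fx=4,fy=4)])
cv2.imwrite("pics/m2.png",o)
```

```text
f0 [-0.7674 -0.0758  0.3321] 5.9083
True [ 1.5513 -2.3188  0.891 ] 6.406605695614914 8.3
```

View pics/m2.png

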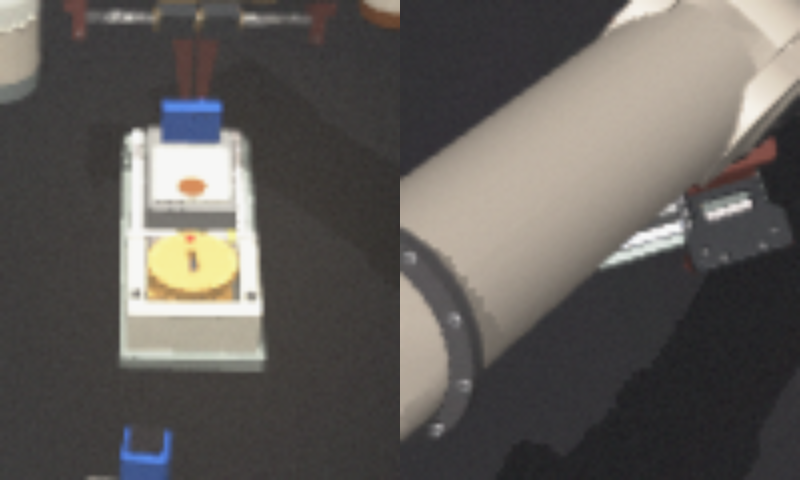

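The cartridge is up near the disc and its bolt is out of sight; the tab shows at side (348,180). I'll nudge it slightly further to confirm the springy seal.

Run:
```python
from h import *
f0=np.array([-.7674,-.0758,.3321]); y=lambda:((ctrl.get_state()["ft_force"]-f0)@ux,(ctrl.get_state()["eef_pos"]-tab)@ux*1000)
print(y())
for k in range(3):
    p=ctrl.get_state()["eef_pos"]
    if y()[0]<-3.8: break
    ctrl.line_to(p+.0008*ux,vel=.01); ctrl.hold(.15); print(y())
ctrl.hold(.2); im=ctrl.get_image("side"); print(blobs(im,(105,120,50),(125,255,255),(330,160,370,200)))
print(plane("side",blobs(im,(105,120,50),(125,255,255),(330,160,370,200))[0][1],.08)-plane("side",(347.05,173.4),.08))
p=ctrl.get_state()["eef_pos"]; ctrl.line_to(p-.012*ux,vel=.06); ctrl.line_to(p-.012*ux+[0,0,.13],vel=.2); print(ctrl.get_state()["clock"])
```

```text
(np.float64(-1.343897133359532), np.float64(6.299297091264309))
(np.float64(-3.401192611410512), np.float64(6.757157084368414))
(np.float64(-4.576687441977065), np.float64(7.405276575701198))
[(np.int32(140), array([347.4571, 179.3857]), array([340, 175,  16,  10]))]
[-0.0077  0.0267  0.    ]
10.6
```

Run:
```python
from h import *
drv=np.array([.5055,.1998,0])
ctrl.command_gripper(.06)
ctrl.move_to(drv+[0,0,.2],R(S))
hit=ctrl.line_to(drv+[0,0,.0933],vel=.12,max_force=8); print(hit,ctrl.get_state()["eef_pos"])
ctrl.command_gripper(.0); s=ctrl.get_state(); print(s["grip_width"],s["grasp_force"],s["ft_force"],s["eef_pos"],s["clock"])
ctrl.line_to(drv+[0,0,.19],vel=.12)
ctrl.move_to(disc+[0,0,.19],R(A)); ctrl.line_to(disc+[0,0,.062+.0893],vel=.1); ctrl.hold(.2)
s=ctrl.get_state(); print(s["eef_pos"],s["ft_force"],s["grip_width"],s["clock"])
for n in("side","top"): cv2.imwrite(f"pics/{n}2.png",ctrl.get_image(n)[...,::-1])
cv2.imwrite("pics/m3.png",np.hstack([cv2.resize(cv2.imread("pics/side2.png")[150:250,315:380],None,fx=6,fy=6,interpolation=2),cv2.resize(cv2.imread("pics/top2.png")[170:270,280:345],None,fx=6,fy=6,interpolation=2)]))
```

```text
False [0.506  0.1998 0.0939]
0.02394247211617166 29.99992311000824 [-0.1665  0.3649  0.2017] [0.5055 0.1999 0.0933] 15.2333
[ 0.538  -0.0445  0.1519] [ 0.7828  0.1379 -0.1104] 0.02377916414523664 18.5083
```

View pics/m3.png

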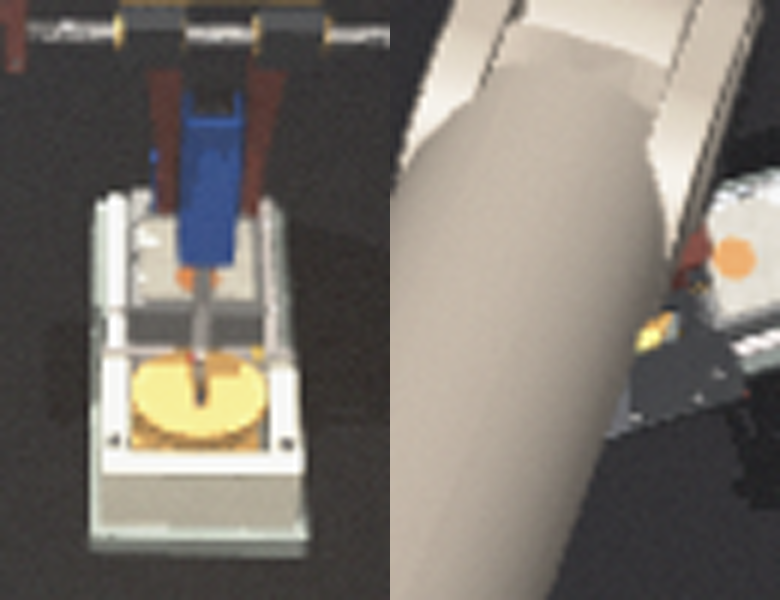

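The driver is held. In the side crop its shaft/blade runs down at crop column ≈202 (image u ≈ 348.6), just above the slot at image (348,215). I'll compare with the expected pixels row by row.

Run:
```python
from h import *
im=cv2.imread("pics/side2.png"); g=im.mean(2)
for z in(.05,.062,.075,.1,.12): print(z,pix("side",disc+[0,0,z]))
print("ends",pix("side",disc+.009*ux+[0,0,.062]),pix("side",disc-.009*ux+[0,0,.062]),"slot ends",pix("side",disc+.011*ux+[0,0,.05]),pix("side",disc-.011*ux+[0,0,.05]))
for v in range(194,222): print(v,g[v,341:357].astype(int))
b=(im[...,0].astype(int)-im[...,2]>50)
for v in range(172,195,3): x=np.where(b[v,335:365])[0]+335; print(v,x.min(),x.max())
q=cv2.inRange(cv2.cvtColor(im,cv2.COLOR_BGR2HSV),(20,70,150),(35,255,255)); 
for v in range(211,222,2): x=np.where(q[v,330:365])[0]+330; print(v,x.min(),x.max())
```

```text
0.05 [347.5095 214.2641]
0.062 [347.7082 210.6921]
0.075 [347.9265 206.7686]
0.1 [348.3553 199.061 ]
0.12 [348.7072 192.7363]
ends [347.7837 212.9934] [347.6336 208.4187] slot ends [347.5998 217.0884] [347.4205 211.4812]
194 [204 203 205 179 131 116 104  98 103 101 134 144 157 191 198 197]
195 [205 204 204 173 147 147 127 118 119 126 183 201 205 203 201 198]
196 [204 205 206 169 147 146 124 117 123 135 169 197 204 204 199 201]
197 [205 206 206 188 159 147 128 119 121 137 182 202 207 206 203 205]
198 [202 201 199 200 176 159 125 119 119 145 188 200 198 202 207 208]
199 [177 174 176 174 174 175 133 118 118 147 169 174 170 184 190 191]
200 [133 131 134 129 131 130 120 125 122 132 131 133 131 132 134 136]
201 [123 122 123 123 127 117 117 140 130 127 124 125 129 127 128 127]
202 [101  99 102 102 101 100 120 141 134 113 109 110 109 113 113 113]
203 [ 95  94  92  92  95  93 133 146 135 107  91  95  94  95  94  96]
204 [ 94  93  95  92  95  96 134 147 128  99  92  93  92  96  93  95]
205 [ 93  91  94  92  91  99 136 148 128 103  92  91  97  97  92  94]
206 [ 95  93  95  94  95  98 139 145 12
[... 548 characters left out ...]
6 146  99 146 207 213 212 213 212 213 213]
215 [213 212 212 213 213 213 153  89 139 206 213 214 213 213 213 214]
216 [212 213 213 213 213 213 157  91 157 207 213 212 213 213 213 213]
217 [215 213 213 214 214 214 183 141 181 210 213 213 214 213 214 213]
218 [214 213 213 213 215 214 206 205 212 214 214 212 213 214 213 215]
219 [213 214 214 214 214 213 213 213 212 213 214 213 214 215 218 218]
220 [203 215 215 215 215 214 214 212 214 214 213 213 215 214 219 192]
221 [150 193 205 211 212 216 213 212 212 210 210 199 212 190 145 128]
172 346 354
175 340 354
178 346 354
181 346 354
184 346 353
187 345 353
190 345 353
193 346 353
211 338 357
213 337 358
215 337 359
217 338 359
219 339 357
221 342 354
```

```bash
cat >> h.py <<'E'
uw=np.array([-np.sin(np.radians(A)),np.cos(np.radians(A)),0])  # left of ux = right in side view
T=.0893
E
python3 - <<'E'
from h import *
p=disc+.0008*ux+.0004*uw
ctrl.line_to(p+[0,0,.054+T],vel=.04)
offs=[(0,0),(0,1),(0,-1),(1.5,0),(-1.5,0),(0,2),(0,-2)]
for a,b in offs:
    q=p+.001*(a*ux+b*uw)
    ctrl.line_to(q+[0,0,.0525+T],vel=.03)
    hit=ctrl.line_to(q+[0,0,.0432+T],vel=.015,max_force=4)
    s=ctrl.get_state(); z=s["eef_pos"][2]-T; print(a,b,hit,z,s["ft_force"],s["clock"])
    if z<.0462: break
cv2.imwrite("pics/side3.png",ctrl.get_image("side")[...,::-1])
cv2.imwrite("pics/m4.png",cv2.resize(cv2.imread("pics/side3.png")[150:250,315:380],None,fx=6,fy=6,interpolation=2))
E
```

```text
0 0 False 0.043183115720944534 [-0.4222  0.3498 -1.2783] 19.975
```

View pics/m4.png

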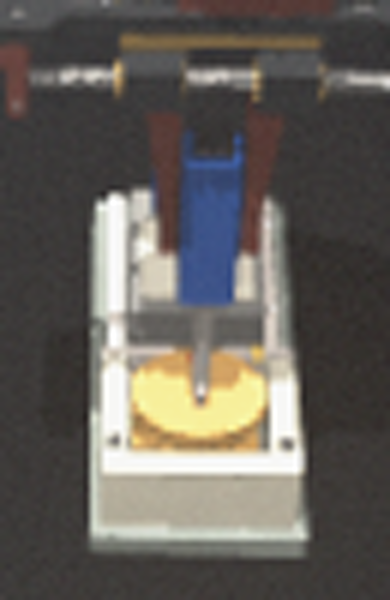

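The blade went in first try: the tip is at z ≈ 43 mm and the crop shows it sunk in the slot at (200,398). Now the turn, in small steps while watching force and moment.

Run:
```python
from h import *
p=ctrl.get_state()["eef_pos"]; p=np.array([p[0],p[1],.0442+T]); ctrl.line_to(p,vel=.02)
s0=ctrl.get_state(); print(s0["ft_force"],s0["moment"])
th=0
while th<1.40:
    th+=.1; ctrl.line_to(p,R(A-np.degrees(th)),vel=.05); s=ctrl.get_state()
    f=s["ft_force"]-s0["ft_force"]; m=s["moment"]-s0["moment"]
    r=s["eef_rot"]; yaw=(A-np.degrees(np.arctan2(r[1,0],r[0,0])))
    print(round(th,2),f,m,round(np.radians(yaw),3),round(s["clock"],2))
    if np.linalg.norm(f)>15 or abs(m[2])>.4: print("STOP");break
    if np.hypot(*f[:2])>4: p=p+np.array([*f[:2],0])/np.hypot(*f[:2])*.0003
```

```text
[ 0.1273 -0.9503 -1.622 ] [-0.0812 -0.0108 -0.0382]
0.1 [-0.7066  0.2384  1.056 ] [-0.0612  0.1078  0.0662] 0.098 20.52
0.2 [0.7498 1.0226 1.4898] [-0.1067  0.0365  0.0491] 0.196 20.77
0.3 [0.9127 1.1076 1.502 ] [-0.0675 -0.108   0.0575] 0.295 21.02
0.4 [0.1995 0.3512 1.382 ] [-0.0345 -0.1594  0.0252] 0.395 21.27
0.5 [1.5129 0.4015 0.7331] [-0.1013 -0.2789  0.0604] 0.495 21.52
0.6 [0.6981 0.0571 0.3713] [-0.0952 -0.3461  0.0785] 0.595 21.77
0.7 [1.9486 1.6268 1.3077] [-0.1351 -0.5871  0.0614] 0.695 22.02
0.8 [ 2.3986 -0.0156  0.7105] [-0.1533 -0.6621  0.0975] 0.795 22.27
0.9 [ 2.8765 -0.2046  1.1291] [-0.2011 -0.7874  0.0815] 0.895 22.52
1.0 [ 3.4851 -0.0528  0.5402] [-0.2982 -0.9179  0.1071] 0.995 22.77
1.1 [3.255  0.122  0.7594] [-0.3928 -1.0764  0.0332] 1.095 23.02
1.2 [ 4.2784 -0.9329  0.1996] [-0.4392 -1.1826  0.119 ] 1.196 23.27
1.3 [ 3.2913 -0.6941  1.2969] [-0.496  -1.1123  0.113 ] 1.296 23.52
1.4 [ 3.0948 -0.2353  0.5155] [-0.6388 -1.0782  0.058 ] 1.396 23.77
```

Run:
```python
from h import *
p=ctrl.get_state()["eef_pos"]; p[2]=.0442+T
m0=-.0382; th=1.396
while th<1.66:
    th+=.03; ctrl.line_to(p,R(A-np.degrees(th)),vel=.05); ctrl.hold(.1); s=ctrl.get_state()
    print(round(th,2),s["ft_force"],s["moment"][2]-m0,round(s["clock"],2))
    if s["moment"][2]-m0>.22: print("STOP");break
ctrl.hold(.25)
for n in("side","top"): cv2.imwrite(f"pics/{n}4.png",ctrl.get_image(n)[...,::-1])
cv2.imwrite("pics/m5.png",np.hstack([cv2.resize(cv2.imread("pics/side4.png")[150:250,315:380],None,fx=6,fy=6,interpolation=2),cv2.resize(cv2.imread("pics/top4.png")[170:270,300:365],None,fx=6,fy=6,interpolation=2)]))
```

```text
1.43 [ 3.7175 -1.724  -0.9494] 0.11457285882298297 24.12
1.46 [ 4.0052 -1.8838  0.9528] 0.0885836978271567 24.48
1.49 [ 3.7409 -2.2548  0.2305] 0.043644630643374704 24.82
1.52 [ 3.9892 -2.7871 -0.3025] 0.18039788229644294 25.18
1.55 [ 3.9438 -1.5513  2.2188] 0.04651407302080899 25.52
1.58 [ 4.2761 -2.6595  0.595 ] 0.11219196897576954 25.88
1.61 [ 4.678  -2.2341  1.3611] 0.14986422146794798 26.23
1.64 [ 2.4141 -2.4362  1.2496] 0.07679492260075522 26.57
1.67 [ 4.7546 -3.3198  0.4824] 0.11212892877648731 26.93
```

View pics/m5.png

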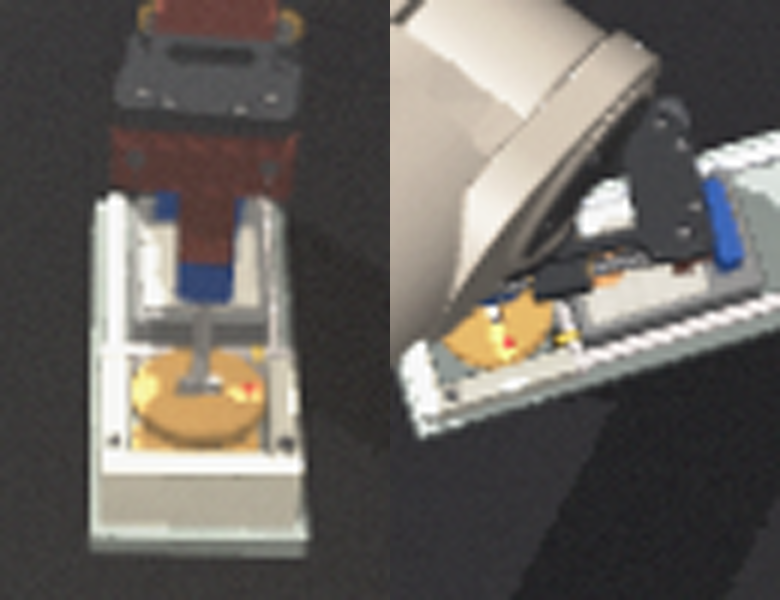

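Run:
```python
from h import *
for n,d,c in(("side",(356.3,214.7),(348.0,214.5)),("top",(319.5,227.2),(316,220.2))):
    v=plane(n,d,.05)-plane(n,c,.05); a=np.degrees(np.arctan2(v[1],v[0])); print(n,v,"cam",np.radians(((A+180-a)+180)%360-180))
im=cv2.imread("pics/top4.png")[...,::-1].copy()
b=blobs(im,(105,120,50),(125,255,255),(345,190,380,225)); print(b)
b=max(b,key=lambda q:q[0]); print((plane("top",b[1],.088)-plane("top",(364.51,203.34),.088))@ux, (plane("top",b[1],.088)-[.539,-.0445,.088])@ux)
im=cv2.imread("pics/side4.png")[...,::-1].copy(); print([q for q in blobs(im,(0,110,80),(14,255,255),(340,205,365,225),2)])
s=ctrl.get_state(); print(s["grip_width"],s["eef_rot"][:,0],s["clock"],(s["eef_pos"]-disc))
```

```text
side [-0.0205 -0.0053  0.    ] cam 1.5771903563599088
top [-0.02  -0.009  0.   ] cam 1.4088967161368064
[(np.int32(59), array([354.9322, 207.2373]), array([352, 200,   7,  15]))]
0.02831155430052618 -0.10922152908879992
[(np.int32(8), array([356.25, 213.75]), array([355, 213,   4,   3]))]
0.023722495579389356 [0.9862 0.1653 0.0001] 27.275 [-0.0001  0.0002  0.1335]
```

Run:
```python
from h import *
p=ctrl.get_state()["eef_pos"]; p[2]=.0442+T
m0=-.0382; th=1.667; y=lambda:np.mean([ (ctrl.hold(.03),ctrl.get_state()["moment"][2])[1] for _ in range(4)])-m0
print(y())
while th<1.76:
    th+=.02; ctrl.line_to(p,R(A-np.degrees(th)),vel=.05); m=y(); print(round(th,2),m,ctrl.get_state()["ft_force"])
    if m>.18: print("STOP");break
ctrl.hold(.2)
im=ctrl.get_image("side"); print(blobs(im,(0,110,80),(14,255,255),(340,205,365,225),2),ctrl.get_state()["clock"])
```

```text
0.1062118791971017
1.69 0.08805811171978407 [ 4.3378 -2.4123  0.5454]
1.71 0.1552712564899953 [ 4.124  -3.446   1.0248]
1.73 0.21696568753299061 [ 3.582  -2.9666  1.2496]
STOP
[(np.int32(6), array([356.5, 214. ]), array([356, 213,   2,   3]))] 28.8083
```

Run:
```python
from h import *
s=ctrl.get_state(); p=s["eef_pos"]; 
ctrl.line_to(p,R(A-np.degrees(1.73-.15)),vel=.05); print(ctrl.get_state()["ft_force"],ctrl.get_state()["moment"][2])
ctrl.line_to(np.array([p[0],p[1],.2]),vel=.1)
drv=np.array([.5055,.1998,0])
ctrl.move_to(drv+[0,0,.19],R(S)); ctrl.line_to(drv+[0,0,.068+T],vel=.1); ctrl.hold(.2)
im=ctrl.get_image("side"); cv2.imwrite("pics/side5.png",im[...,::-1]); cv2.imwrite("pics/top5.png",ctrl.get_image("top")[...,::-1])
cv2.imwrite("pics/m6.png",np.hstack([cv2.resize(cv2.imread("pics/side5.png")[150:250,315:380],None,fx=6,fy=6,interpolation=2),cv2.resize(cv2.imread("pics/side5.png")[225:325,300:365],None,fx=6,fy=6,interpolation=2)]))
print(ctrl.get_state()["clock"],ctrl.get_state()["grip_width"])
```

```text
[ 1.4453 -3.4896 -1.254 ] -0.02726991451775033
31.675 0.024239743626512104
```

View pics/m6.png

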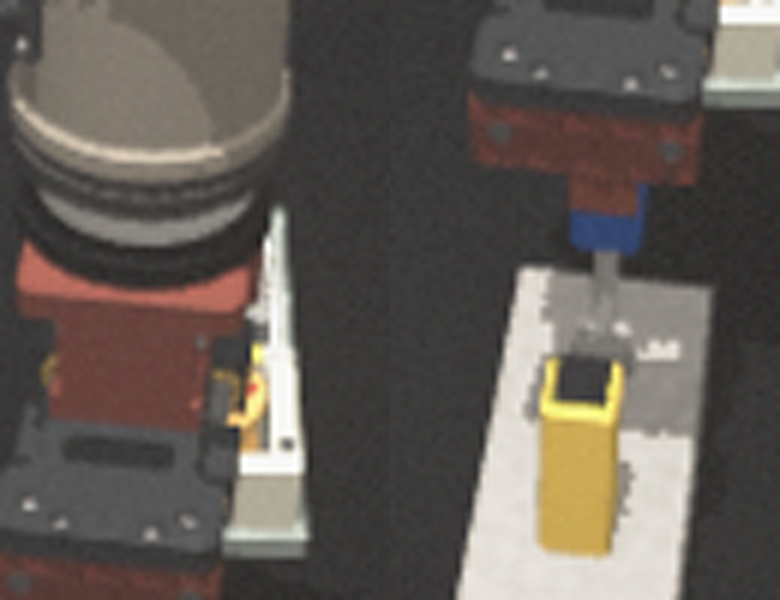

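The driver hangs straight above its socket (shaft at crop (603,280)), and the disc's red dot is still at the locked position. Lowering with a force guard.

Run:
```python
from h import *
drv=np.array([.5055,.1998,0])
hit=ctrl.line_to(drv+[0,0,.0938],vel=.04,max_force=5); s=ctrl.get_state(); print(hit,s["eef_pos"],s["ft_force"],s["clock"])
```

```text
False [0.5056 0.1998 0.094 ] [-0.5928 -0.2768 -1.2014] 33.4083
```

Run:
```python
from h import *
drv=np.array([.5055,.1998,0])
ctrl.command_gripper(.06); ctrl.hold(.2); ctrl.line_to(drv+[0,0,.21],vel=.12)
ctrl.move_to([.35,.45,.25],R(S)); ctrl.hold(.3)
for n in("side","top"): cv2.imwrite(f"pics/{n}6.png",ctrl.get_image(n)[...,::-1])
cv2.imwrite("pics/m7.png",np.hstack([cv2.resize(cv2.imread("pics/side6.png")[160:350,300:380],None,fx=3,fy=3,interpolation=2),cv2.resize(cv2.imread("pics/top6.png")[175:265,180:385],None,fx=2.6,fy=6.333,interpolation=2)]))
for n,r in(("side",(300,250,360,360)),("top",(180,210,260,260))): print(blobs(cv2.imread(f"pics/{n}6.png")[...,::-1].copy(),(105,120,50),(125,255,255),r))
print(ctrl.get_state()["clock"])
```

```text
[(np.int32(252), array([335.7619, 272.0119]), array([330, 257,  13,  30]))]
[(np.int32(81), array([226.1111, 232.8642]), array([219, 226,  13,  12]))]
37.0
```

View pics/m7.png

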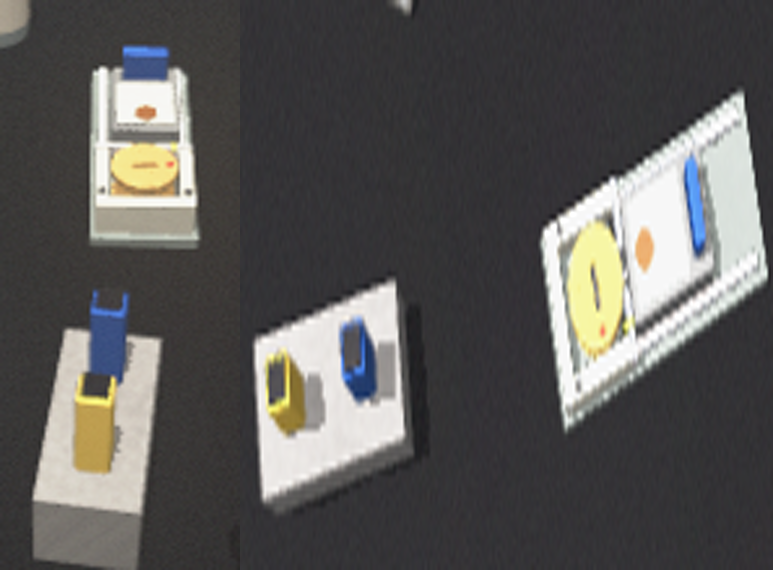

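The disc's slot now lies across the dock with the red dot at the side, so it is locked. The cartridge sits against the seating face. The blue driver is back at its starting pixels, with centroids within 0.3 px in both views.

```bash
python3 -c "
from workcell import ctrl
print(ctrl.finish_job())"
```

```text
the job is handed in; nothing more can be done
None
```

The job is handed in at about 37 s on the clock; the result was not reported back, but the last pictures show the disc turned to its end stop, the cartridge home against the dock, and the blue driver upright in its socket.

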